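# Call for stock at the empty red bin

## Robot

A 7-joint arm with a two-finger parallel gripper is mounted at the origin on the work surface. World frame = base frame: x ahead of the robot, y to its left, z up, the work surface at z = 0. Lengths are in m, angles in rad, forces in N, time in s.
With the tool pointing down it reaches from about 0.4 to 0.875 m from the base axis. Payload 19.3 kg.
Tool frame: the origin (TCP) lies on the centre line of the jaws, within the pads' length; the fingertips stand 8 mm ahead of it and the grasp point (between the pads) lies 11 mm behind it (bot.tip_extent is the distance from the TCP to the fingertips, in m); x points along the fingers, y is the direction in which the jaws open and shut, and the axes are right-handed (so a half turn about x gives the same grasp; the last joint's range is limited). The gripper opens to 85 mm and grips with 20 to 120 N. Pads are 22 mm wide; open, the fingers measure 114 mm over their backs; the gripper's body (76 mm by 85 mm) begins 54 mm behind the grasp point. The pads swing forward as they close: fully open they stand 13 mm farther back than shut.
Start: joints at [-1.418, 0.521, -0.036, 1.599, 0.021, 1.021, -0.113], TCP at [0.138, 0.61, 0.239] pointing down, gripper open.
Joint ranges: [-2.91, 2.91], [-0.3, 2.13], [-1.5, 1.42], [0.17, 2.43], [-1.26, 4.41], [0.16, 1.93], [-2.52, 2.52]. Speed limits (rad/s): [1.89, 1.89, 2.39, 2.39, 3.01, 3.01, 3.01].

## Interface

Orientations are given as [roll, pitch, yaw] about the fixed x, y, z axes, in that order (R = Rz(yaw) Ry(pitch) Rx(roll)).
In Python, from workcell import sensors, imaging, order, bot gives the robot as it stands.
- The arm moves only by the tool arm_command, never from a script. Its argument "commands" is a list of rows, each an object of numbers: "dx", "dy", "dz": the shift along the tool's x, y, z in cm; "twist": the turn about the tool's x in rad. A call has 1 to 12 rows; each row is the pose to reach, as a shift and turn from the pose measured when the call began, along the tool's axes at that moment; what a row does not reach only later rows make up. A row lasts 1/12 s, in which the tool goes at most 41.7 mm and 7.16 degrees, less where a joint would pass 70% of its speed; a pose out of reach is approached as far as the arm can. A call with a gripper value outside its range is refused whole. "grip" is the closure, from -1 (fully open) to 1 (shut), set as the call begins (left out, the last holds). The fingers move at their own pace and stop on an object; "squeeze" is the grip in N (left out, the last holds). Time passes only in rows, so rows that repeat a pose let the fingers close. It gives the time, the measured TCP pose, the force and the opening at its end, in the units of the state.
- sensors.observe(): the state, without advancing time (a new reading comes with each control period).
- imaging.grab_frame(name): name is "scene" or "top" or "wrist"; returns the picture (400x640x3 uint8, red, green, blue); there is no depth.
- imaging.camera_info(name): a dict with "fx", "fy", "cx", "cy" (pixels), "origin" and "attitude" of the camera in the world. Camera axes: x right, y down, z forward; pixel columns grow to the right and rows downward; lengths in m; the calibration is good to about 2 mm. A picture is of the moment at which its call begins: read the wrist's pose just before it. camera_info takes no time and is no camera call; for the wrist camera it gives the pose at the moment of the call.
- order.job_done(): hands the job in, once; it reports no verdict.
The state is a dict: "clock": time; "qpos": joint angles; "qd": joint speeds; "joint_efforts": joint torques, N m; "position": TCP position; "tool_rot": TCP orientation; "force": force on the tool from outside, world axes, zero at the start; "moment": the same for the moment, N m; "grip_width": finger opening in m.
Only numpy, scipy, OpenCV 4.12 (cv2) and the standard library are available. Lean on these libraries where they do the work, as an engineer would, in place of code of your own. Each camera call takes 0.05 s, during which the arm holds its last target.

## Task

The red bin on the bench has all but run out of bolts. Take the orange-handled stylus out of its wooden stand and push the white recessed call button in the red bin's call box fully down with the stylus tip, not with the fingers, without pressing the blue or yellow bin's call button. Then hang the stylus back upright in its stand, fully home, and let go.

Things in the scene. Friction and masses are not known exactly. Their poses are not given: they have to be found in the camera images.
- stylus_grip (a point): Middle of the stylus's orange handle (26 mm diameter, 65 mm long). Round upright tool of 90 g, z axis up from tip to handle end. Below the handle a black flange (56 mm diameter, 5 mm thick), then a flat-ended steel shank 10 mm in diameter. Tip 107.5 mm, flange underside 37.5 mm and top 32.5 mm below this point; handle end 32.5 mm above. Starts hanging in the stand by its flange.
- stand_seat (a point): Centre of the hole mouth in the top of the fixed wooden stylus stand, 85 mm above the table, z up. Block 80 x 80 x 85 mm; hole 30 mm in diameter, 80 mm deep, 2 mm chamfer. With the stylus home its flange lies on this top face, so the handle's middle is 37.5 mm above this point.
- red_button (a point): Top centre of the red bin's white push button (cap 25 mm diameter, moves with it), 39 mm above the table when up, in a round recess 30 mm wide, 16 mm below the top of a black call box 55 mm high, 70 mm along x, 90 mm along y, edged in red. z up; x points to the fixed red bin behind the box (170 mm along x, 110 wide, 75 high, centre 123 mm along x).
- call_red (a joint): How far the red bin's button cap is pressed, in m: 0 = up, 0.006 = fully down (straight down). Its spring pushes it back up; it takes about 1.5 N to start and 5 N to be fully down.
- call_blue (a joint): Leave alone: the same push-button cap (travel 6 mm, joint value grows as it is pressed, 0 = up) in the call box of the blue bin. That unit has the same build as the red one, stands roughly parallel to it, and its bin is full of bolts.
- call_yellow (a joint): Leave alone: the same push-button cap (travel 6 mm, joint value grows as it is pressed, 0 = up) in the call box of the yellow bin. That unit has the same build as the red one, stands roughly parallel to it, and its bin is full of bolts.
Things that resemble listed ones, but are neither listed nor needed, are in the scene too. What is shaped like the part that bears stylus_grip but green is not meant.

How it is judged:
By the outcome, as a careful person would: the job done as asked, in the order asked, and still so for the second after the job is handed in, with the robot touching nothing.
It also fails if it takes over 54 s, if anything falls off the work surface, if the arm or the gripper's body presses on something with over 40 N, if the wrist force passes 120 N, or if a joint passes its speed limit or range.

## Working session

There is one attempt and no reset: what is moved stays moved. The work goes in short steps, Python scripts to look and compute and a tool call to move; the robot and the scene stay as the last step left them, time stands still between calls to the robot, and variables do not carry over. Pictures are saved under pics/ and viewed, and the job is handed in when it is done.

Besides the shell and the picture viewer there is one more tool, called after "Emit:" as name([rows], argument=value, ...), one row to a line, values as JSON. arm_command: Moves the arm, as the interface text tells. Its arguments: {"type":"object","properties":{"commands":{"type":"array"},"grip":{"type":"number"},"squeeze":{"type":"number"}},"required":["commands"]}

```bash
mkdir -p pics; ls
python3 - <<'E'
from workcell import sensors, imaging, order, bot
import cv2
print(sensors.observe()); print(bot.tip_extent)
for n in ["scene","top","wrist"]:
    print(n, imaging.camera_info(n))
    cv2.imwrite(f"pics/{n}0.png", imaging.grab_frame(n)[:,:,::-1])
E
```

```text
pics
{'clock': 0.0, 'qpos': array([-1.41818241,  0.52204932, -0.03632407,  1.59999838,  0.02121162,
        1.02110885, -0.11277511]), 'qd': array([ 0.00070995, -0.00032741, -0.00130497, -0.0012351 ,  0.00131368,
        0.00141695, -0.00049755]), 'joint_efforts': array([ 1.77866223e-03, -9.27094889e+01,  1.98068999e+00, -3.69928694e+01,
        1.78394420e-02,  8.16714135e-03, -8.98228905e-05]), 'position': array([0.1380768 , 0.60921691, 0.23870722]), 'tool_rot': array([-1.4892701 ,  1.56961778, -1.71206608]), 'force': array([-0.512222  ,  0.24340879,  0.69685214]), 'moment': array([ 0.03785491, -0.01136147, -0.02458005]), 'grip_width': 0.08539432737823853}
0.008
scene {'fx': 512.6812145141856, 'fy': 512.6812145141856, 'cx': 316.08086559950823, 'cy': 205.59222508632234, 'origin': array([ 1.01272099, -0.33476305,  0.68611395]), 'attitude': array([-2.34146403, -0.00526415,  1.00021719])}
top {'fx': 378.44121161440785, 'fy': 378.44121161440785, 'cx': 316.60755703091934, 'cy': 196.27763702865622, 'origin': array([ 3.59499489e-01, -1.90448856e-04,  8.54996262e-01]), 'attitude': array([-2.98715188,  0.0233408 , -1.57977972])}
wrist {'fx': 318.71383053122076, 'fy': 318.71383053122076, 'cx': 317.894331445173, 'cy': 201.78312291584825, 'origin': array([0.06450759, 0.62682284, 0.37375975]), 'attitude': array([2.83907283e+00, 1.47424206e-03, 1.34738849e+00])}
```

View pics/scene0.png

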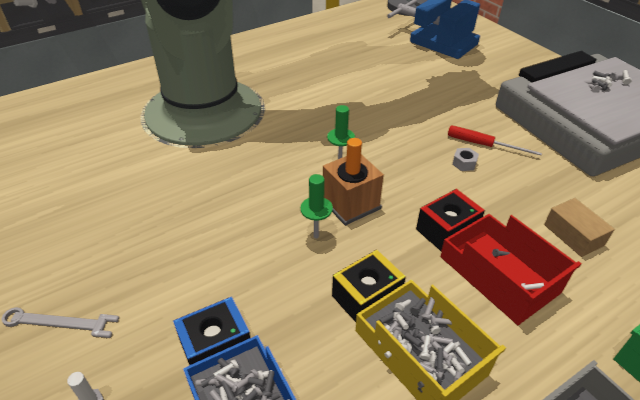

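View pics/top0.png

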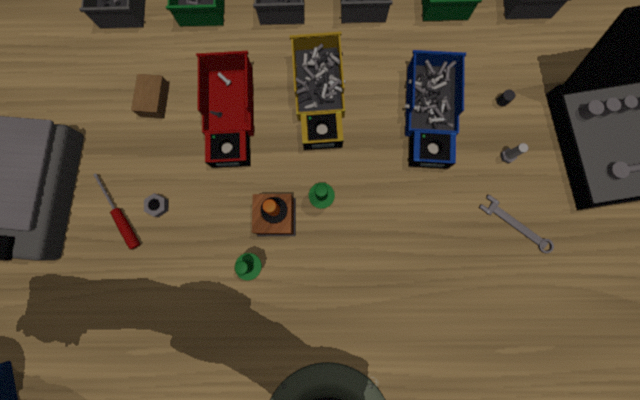

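View pics/wrist0.png

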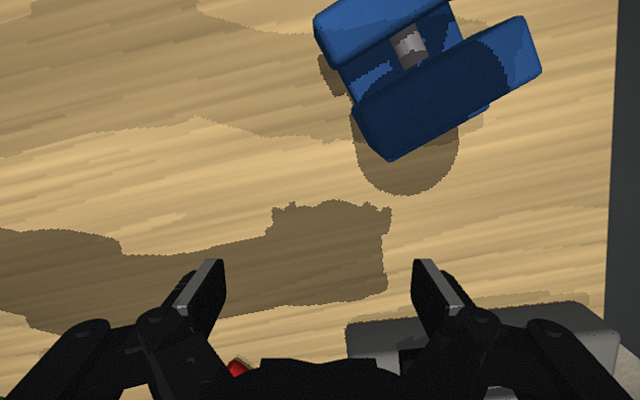

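Candidates for the stylus in the top view: the orange handle in the wooden stand at (270,207), and green look-alikes at (247,266) and (321,195). In the scene view the orange one is at (354,157) and the green ones are at (342,120) and (316,190). The red box's button is at top (227,148), the yellow's at (322,129) and the blue's at (433,149). I choose the orange handle and the red box, and check both in close crops.

Run:
```python
import cv2
t=cv2.imread("pics/top0.png"); s=cv2.imread("pics/scene0.png")
cv2.imwrite("pics/tc.png",cv2.resize(t[120:250,190:350],None,fx=5,fy=4.6,interpolation=cv2.INTER_CUBIC)[:600,:800])
cv2.imwrite("pics/tc.png",cv2.resize(t[125:245,195:345],None,fx=5,fy=5,interpolation=cv2.INTER_CUBIC))
cv2.imwrite("pics/sc.png",cv2.resize(s[125:245,300:500],None,fx=4,fy=4,interpolation=cv2.INTER_CUBIC))
```

```text
(no output)
```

View pics/tc.png

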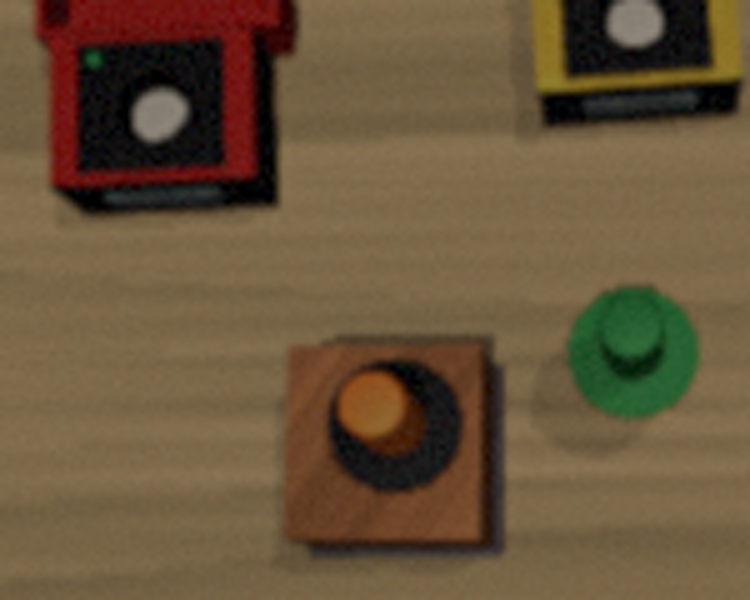

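View pics/sc.png

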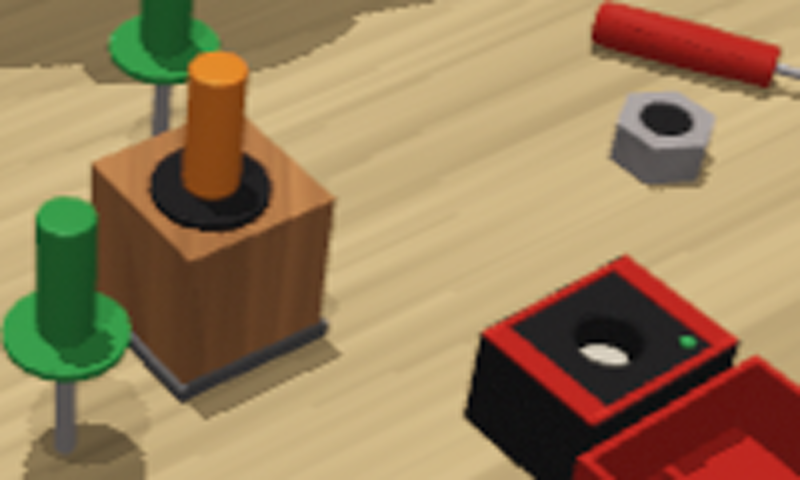

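The crops confirm it. The orange handle stands on a black flange in the wooden stand, with its top at crop (371,404). The red-edged box has its cap at crop (160,114). Next I convert these to positions.

```bash
cat > h.py <<'E'
import numpy as np
from scipy.spatial.transform import Rotation as Ro
from workcell import sensors, imaging, order, bot
def ray(ci,u,v):
    d=Ro.from_euler('xyz',ci['attitude']).as_matrix()@np.array([(u-ci['cx'])/ci['fx'],(v-ci['cy'])/ci['fy'],1])
    return ci['origin'],d
def atz(ci,u,v,z):
    o,d=ray(ci,u,v); return o+d*(z-o[2])/d[2]
def proj(ci,p):
    c=Ro.from_euler('xyz',ci['attitude']).as_matrix().T@(np.asarray(p)-ci['origin'])
    return ci['fx']*c[0]/c[2]+ci['cx'],ci['fy']*c[1]/c[2]+ci['cy']
E
python3 - <<'E'
from h import *
T=imaging.camera_info('top');S=imaging.camera_info('scene')
t=lambda u,v,z:atz(T,195+(u+.5)/5-.5,125+(v+.5)/5-.5,z).round(4)
s=lambda u,v,z:atz(S,300+(u+.5)/4-.5,125+(v+.5)/4-.5,z).round(4)
print('handle end',t(371,404,.155),s(218,69,.155))
print('flange',t(395,426,.09),s(210,188,.09))
print('stand',[t(*p,.085) for p in [(288,347),(490,341),(482,542),(284,540)]])
print('stand s',[s(*p,.085) for p in [(92,164),(334,201),(190,262)]])
print('cap',t(160,114,.039),s(604,354,.039))
print('box s',[s(*p,.055) for p in [(625,257),(738,343),(596,422),(482,333)]])
print('box t',[t(*p,.055) for p in [(52,188),(258,178),(50,45),(255,38)]])
E
```

```text
handle end [0.4525 0.1048 0.155 ] [0.4573 0.1022 0.155 ]
flange [0.452  0.1046 0.09  ] [0.4588 0.1013 0.09  ]
stand [array([0.486, 0.15 , 0.085]), array([0.4875, 0.0662, 0.085 ]), array([0.4047, 0.0694, 0.085 ]), array([0.4063, 0.1503, 0.085 ])]
stand s [array([0.4114, 0.0691, 0.085 ]), array([0.4912, 0.1467, 0.085 ]), array([0.4898, 0.0687, 0.085 ])]
cap [0.6001 0.2184 0.039 ] [0.5988 0.2208 0.039 ]
box s [array([0.5677, 0.2592, 0.055 ]), array([0.6355, 0.2616, 0.055 ]), array([0.6373, 0.1759, 0.055 ]), array([0.5705, 0.1708, 0.055 ])]
box t [array([0.5627, 0.2607, 0.055 ]), array([0.5658, 0.1703, 0.055 ]), array([0.6277, 0.264 , 0.055 ]), array([0.6294, 0.1729, 0.055 ])]
```

```bash
cat >> h.py <<'E'
def rot(s): return Ro.from_euler('xyz',s['tool_rot']).as_matrix()
def rows(target, n=None):
    s=sensors.observe(); R=rot(s); d=R.T@(np.asarray(target)-s['position'])*100
    L=np.linalg.norm(d); print('t',s['clock'],'pos',s['position'].round(4),'F',s['force'].round(2),'w',round(s['grip_width'],4)); print('tool d cm',d.round(2),'rows',L/4.17)
    return d
E
python3 - <<'E'
from h import *
s=sensors.observe(); print(rot(s).round(3))
rows([0.43,0.16,0.25])
E
```

```text
[[-0.     0.221  0.975]
 [-0.001  0.975 -0.221]
 [-1.    -0.001  0.   ]]
t 0.15 pos [0.1381 0.6093 0.2389] F [ 0.7  -0.08  0.18] w 0.0854
tool d cm [ -1.08 -37.37  38.4 ] rows 12.852140311251816
```

Emit:
arm_command([
  {"dx": 0,"dy": -1.5,"dz": 1.5,"twist": -0.02},
  {"dx": -0.1,"dy": -4,"dz": 4.1,"twist": -0.04},
  {"dx": -0.2,"dy": -6.8,"dz": 7,"twist": -0.06},
  {"dx": -0.3,"dy": -9.6,"dz": 9.9,"twist": -0.08},
  {"dx": -0.4,"dy": -12.4,"dz": 12.8,"twist": -0.1},
  {"dx": -0.5,"dy": -15.2,"dz": 15.7,"twist": -0.12},
  {"dx": -0.6,"dy": -18,"dz": 18.6,"twist": -0.14},
  {"dx": -0.7,"dy": -20.8,"dz": 21.4,"twist": -0.16},
  {"dx": -0.8,"dy": -23.6,"dz": 24.3,"twist": -0.18},
  {"dx": -0.9,"dy": -26.4,"dz": 27.2,"twist": -0.2},
  {"dx": -1,"dy": -29.2,"dz": 30,"twist": -0.21},
  {"dx": -1.1,"dy": -32,"dz": 32.9,"twist": -0.222},
])

```text
clock: 1.15
position: [0.3887, 0.2227, 0.2503]
tool_rot: [-1.612, 1.57, -1.612]
force: [1.0, 1.0, -0.0]
grip_width: 0.0853
```

Run:
```python
from h import *
s=sensors.observe(); print(rot(s).round(3), s['qpos'].round(2))
rows([0.43,0.16,0.25])
```

```text
[[-0.     0.     1.   ]
 [-0.001  1.    -0.   ]
 [-1.    -0.001 -0.   ]] [-0.71  0.23  0.07  2.03 -0.02  0.88  0.94]
t 1.15 pos [0.3887 0.2227 0.2503] F [ 0.97  1.02 -0.  ] w 0.0853
tool d cm [ 0.04 -6.27  4.13] rows 1.8000611210245667
```

Emit:
arm_command([
  {"dx": 0,"dy": -2.5,"dz": 1.6},
  {"dx": 0,"dy": -5,"dz": 3.2},
  {"dx": 0,"dy": -6.3,"dz": 4.1},
  {"dx": 0,"dy": -6.3,"dz": 4.1},
  {"dx": 0,"dy": -6.3,"dz": 4.1},
])

```text
validation failed for argument at $.co...
```

Run:
```python
from h import *
import cv2, json
ci=imaging.camera_info('wrist'); json.dump({k:(v.tolist() if hasattr(v,'tolist') else v) for k,v in ci.items()},open('w1.json','w'))
im=imaging.grab_frame('wrist')[:,:,::-1]; cv2.imwrite("pics/w1.png",im)
rows([0.43,0.16,0.25])
for p in [(.455,.1035,.155),(.455,.1035,.09),(.601,.2175,.039)]: print(proj(ci,p))
```

```text
t 1.2 pos [0.3926 0.2162 0.2506] F [  4.6  -11.34   0.02] w 0.0852
tool d cm [ 0.08 -5.6   3.77] rows 1.6193583197257704
(np.float64(172.58493155206267), np.float64(282.92691911435395))
(np.float64(200.46202523567604), np.float64(248.3758297348887))
(np.float64(313.8262189902261), np.float64(333.13326654890784))
```

View pics/w1.png

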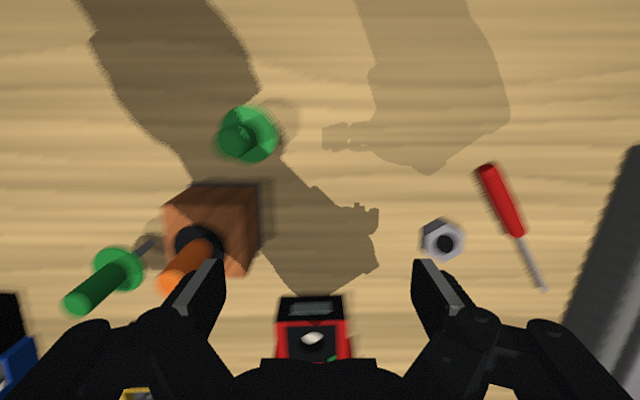

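The picture shows a wrist view with some motion blur. The red button is at (312,338), against a prediction of (314,333). The orange handle top is near (172,280), against (173,283). So my positions agree to a few mm. The last move was refused, so I send it again, going straight above the stylus.

Emit:
arm_command([
  {"dx": 0.1,"dy": -3.0,"dz": 1.6},
  {"dx": 0.1,"dy": -6.0,"dz": 3.2},
  {"dx": 0.1,"dy": -8.5,"dz": 4.7},
  {"dx": 0.1,"dy": -10.2,"dz": 5.7},
  {"dx": 0.1,"dy": -11.2,"dz": 6.2},
  {"dx": 0.1,"dy": -11.3,"dz": 6.3},
  {"dx": 0.1,"dy": -11.3,"dz": 6.3},
])

```text
validation failed for argument at $.co...
```

Run:
```python
from h import *
import cv2
ci=imaging.camera_info('wrist')
im=imaging.grab_frame('wrist')[:,:,::-1]; cv2.imwrite("pics/w2.png",im)
rows([0.455,0.1035,0.1145])
for p in [(.455,.1035,.155),(.455,.1035,.09)]: print(proj(ci,p))
print({k:(v.tolist() if hasattr(v,'tolist') else v) for k,v in ci.items()})
```

```text
t 1.25 pos [0.3909 0.2194 0.2504] F [-0.41 -0.05  0.05] w 0.0854
tool d cm [ 13.62 -11.51   6.48] rows 4.550638754258343
(np.float64(180.88101165517097), np.float64(278.97002637237824))
(np.float64(207.33257635048642), np.float64(245.0409682517712))
{'fx': 318.71383053122076, 'fy': 318.71383053122076, 'cx': 317.894331445173, 'cy': 201.78312291584825, 'origin': [0.31694491715914463, 0.21764662948059396, 0.38542767917569987], 'attitude': [2.8377771370813463, 0.003187307201968803, 1.5643531737202405]}
```

View pics/w2.png

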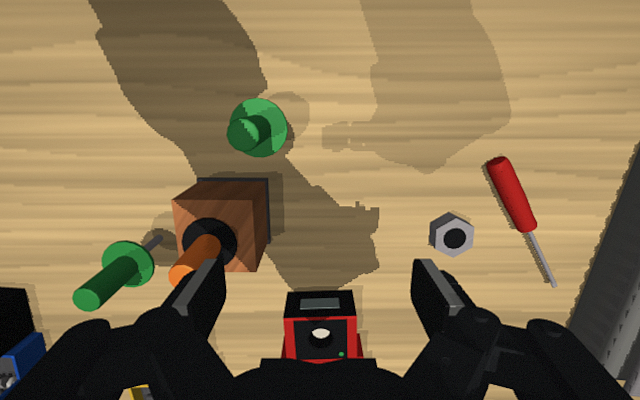

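The view is sharp now: stand top centre near (209,240), button cap at (320,334). The two refused calls had no "twist", so I'll include it from here on. First a quick measurement from this picture.

Run:
```python
import cv2
t=cv2.imread("pics/w2.png")
cv2.imwrite("pics/w2c.png",cv2.resize(t[170:370,160:380],None,fx=3,fy=3,interpolation=cv2.INTER_CUBIC))
```

```text
(no output)
```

View pics/w2c.png

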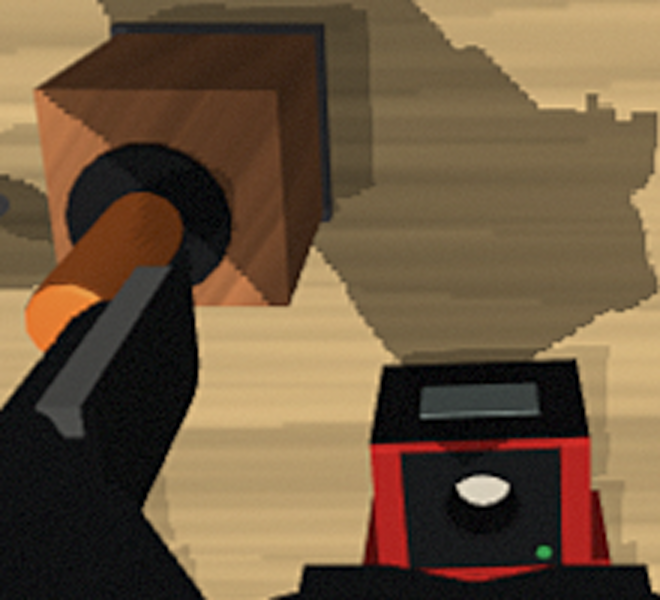

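Run:
```python
from h import *
ci=imaging.camera_info('wrist')
f=lambda u,v,z:atz(ci,160+(u+.5)/3-.5,170+(v+.5)/3-.5,z).round(4)
print('flange',f(148.5,224,.09)); print('stand',f(36,89,.085),f(276,91,.085),f(290,305,.085))
print('box',f(371,447,.055),f(590,436,.055),'recess',f(485,496,.055))
print('cap upper edge', f(483,474,.039),'left/right',f(455,486,.039),f(511,486,.039))
rows([.455,.1035,.25])
```

```text
flange [0.4521 0.1087 0.09  ]
stand [0.4057 0.0752 0.085 ] [0.407  0.1541 0.085 ] [0.4861 0.1534 0.085 ]
box [0.5687 0.1755 0.055 ] [0.5639 0.2649 0.055 ] recess [0.5931 0.222  0.055 ]
cap upper edge [0.5951 0.2213 0.039 ] left/right [0.6013 0.2091 0.039 ] [0.6014 0.2334 0.039 ]
t 1.25 pos [0.3909 0.2194 0.2504] F [-0.41 -0.05  0.05] w 0.0854
tool d cm [  0.07 -11.54   6.5 ] rows 3.1759476929440944
```

Three views agree: the stylus is near (0.454,0.105), the stand centre near (0.448,0.111), so the stylus hangs about 7 mm off centre, and the red button is near (0.600,0.2185). Next I move above the handle.

Emit:
arm_command([
  {"dx": 0.5,"dy": -2.5,"dz": 1.4,"twist": 0},
  {"dx": 1,"dy": -5.5,"dz": 3.1,"twist": 0},
  {"dx": 2,"dy": -8.5,"dz": 4.8,"twist": 0},
  {"dx": 3,"dy": -10.7,"dz": 6,"twist": 0},
  {"dx": 3.5,"dy": -11.4,"dz": 6.4,"twist": 0},
  {"dx": 3.5,"dy": -11.4,"dz": 6.4,"twist": 0},
  {"dx": 3.5,"dy": -11.4,"dz": 6.4,"twist": 0},
])

```text
clock: 1.83
position: [0.4538, 0.1054, 0.2156]
tool_rot: [-1.496, 1.569, -1.504]
force: [0.1, 0.6, -0.7]
grip_width: 0.0854
```

Run:
```python
from h import *
import cv2
ci=imaging.camera_info('wrist')
im=imaging.grab_frame('wrist')[:,:,::-1]; cv2.imwrite("pics/w3.png",im)
rows([0.4545,0.105,0.1145])
for p in [(.4545,.105,.155),(.4545,.105,.09),(.4545,.105,.1)]: print(proj(ci,p))
```

```text
t 1.8833 pos [0.4537 0.106  0.2158] F [-1.13  0.55  0.25] w 0.0854
tool d cm [10.13 -0.08  0.07] rows 2.4300646372946253
(np.float64(316.7496940395116), np.float64(223.904868390609))
(np.float64(317.1985660860927), np.float64(196.1096951923402))
(np.float64(317.14335528442865), np.float64(199.52847300743284))
```

View pics/w3.png

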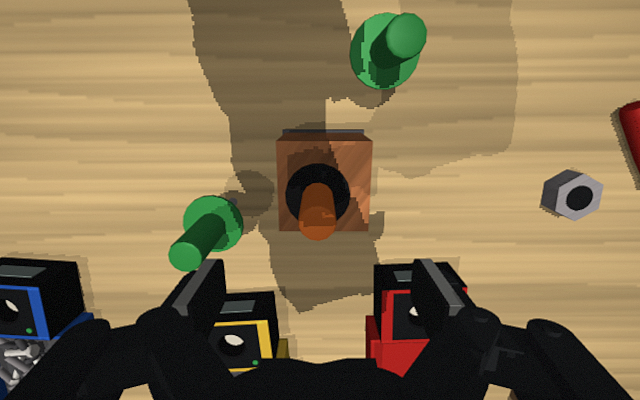

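The picture shows the handle top at (317,225) and the flange at (318,192), both as predicted and midway between the jaws. The stand is centred at (324,186), and the surroundings are clear. Next I descend and grip.

Emit:
arm_command([
  {"dx": 2,"dy": -0.1,"dz": 0.1,"twist": 0},
  {"dx": 4.5,"dy": -0.1,"dz": 0.1,"twist": 0},
  {"dx": 7,"dy": -0.1,"dz": 0.1,"twist": 0},
  {"dx": 9,"dy": -0.1,"dz": 0.1,"twist": 0},
  {"dx": 10,"dy": -0.1,"dz": 0.1,"twist": 0},
  {"dx": 10,"dy": -0.1,"dz": 0.1,"twist": 0},
  {"dx": 10,"dy": -0.1,"dz": 0.1,"twist": 0},
])

```text
clock: 2.47
position: [0.4548, 0.1056, 0.1164]
tool_rot: [-1.215, 1.569, -1.22]
force: [-0.2, 0.6, 1.2]
grip_width: 0.0854
```

Emit:
arm_command([
  {"dx": 0,"dy": 0,"dz": 0,"twist": 0},
  {"dx": 0,"dy": 0,"dz": 0,"twist": 0},
  {"dx": 0,"dy": 0,"dz": 0,"twist": 0},
  {"dx": 0,"dy": 0,"dz": 0,"twist": 0},
  {"dx": 0,"dy": 0,"dz": 0,"twist": 0},
  {"dx": 0,"dy": 0,"dz": 0,"twist": 0},
  {"dx": 0,"dy": 0,"dz": 0,"twist": 0},
  {"dx": 0,"dy": 0,"dz": 0,"twist": 0},
  {"dx": 0,"dy": 0,"dz": 0,"twist": 0},
], grip=1, squeeze=40)

```text
clock: 3.22
position: [0.455, 0.1056, 0.1168]
tool_rot: [-0.84, 1.569, -0.846]
force: [-1.9, -0.5, 8.9]
grip_width: 0.0253
```

Run:
```python
from h import *
import cv2
rows([0.4545,0.105,0.1145])
im=imaging.grab_frame('scene')[:,:,::-1]; cv2.imwrite("pics/s4.png",cv2.resize(im[60:260,260:480],None,fx=3,fy=3))
```

```text
t 3.2167 pos [0.455  0.1056 0.1168] F [-1.87 -0.46  8.9 ] w 0.0253
tool d cm [ 0.23 -0.06 -0.05] rows 0.05814654456179863
```

View pics/s4.png

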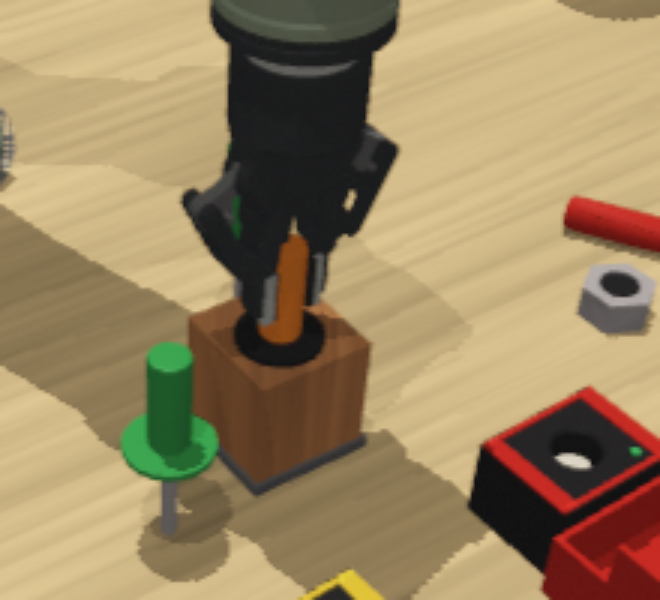

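The scene picture shows the handle held between the pads, opening 25.3 mm, with the flange still on the stand. Next I lift it straight out.

Emit:
arm_command([
  {"dx": -0.5,"dy": 0,"dz": 0,"twist": 0},
  {"dx": -1.5,"dy": 0,"dz": 0,"twist": 0},
  {"dx": -3,"dy": 0,"dz": 0,"twist": 0},
  {"dx": -5,"dy": 0,"dz": 0,"twist": 0},
  {"dx": -7,"dy": 0,"dz": 0,"twist": 0},
  {"dx": -8.5,"dy": 0,"dz": 0,"twist": 0},
  {"dx": -9.5,"dy": 0,"dz": 0,"twist": 0},
  {"dx": -9.5,"dy": 0,"dz": 0,"twist": 0},
  {"dx": -9.5,"dy": 0,"dz": 0,"twist": 0},
])

```text
clock: 4.02
position: [0.455, 0.1058, 0.2124]
tool_rot: [-0.276, 1.569, -0.282]
force: [0.3, 0.5, -1.4]
grip_width: 0.025
```

Run:
```python
from h import *
import cv2
rows([0.600,0.2185,0.2123]); print(rot(sensors.observe()).round(3))
im=imaging.grab_frame('scene')[:,:,::-1]; cv2.imwrite("pics/s5.png",cv2.resize(im[60:260,260:480],None,fx=3,fy=3,interpolation=cv2.INTER_CUBIC))
im=imaging.grab_frame('wrist')[:,:,::-1]; cv2.imwrite("pics/w5.png",im)
```

```text
t 4.0167 pos [0.455  0.1058 0.2124] F [ 0.3   0.48 -1.42] w 0.025
tool d cm [ 0.03 11.36 14.44] rows 4.405015109887467
[[ 0.002  0.006  1.   ]
 [-0.001  1.    -0.006]
 [-1.    -0.001  0.002]]
```

View pics/s5.png

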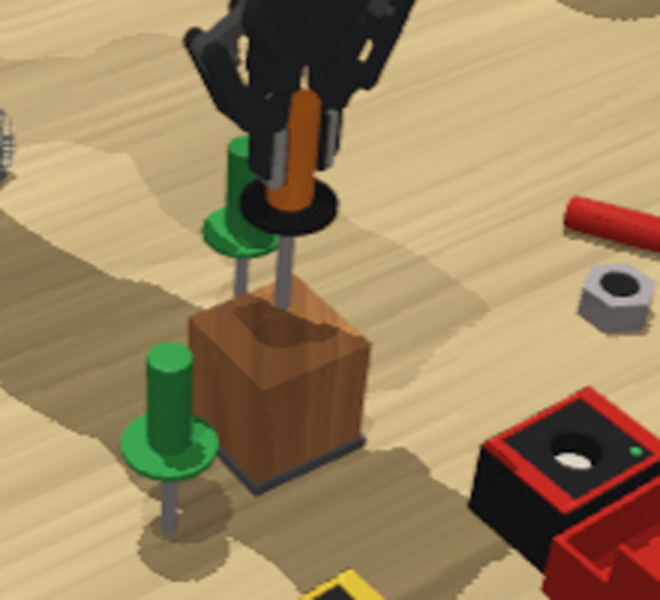

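View pics/w5.png

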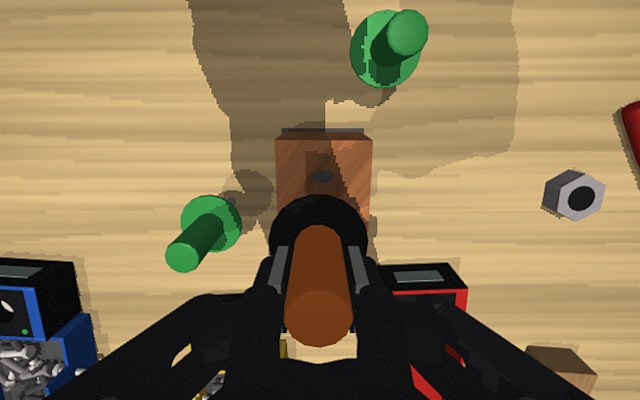

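The scene picture shows the stylus lifted clear of the hole, tip at crop (282,305), perhaps leaning slightly. I check the lean by projecting an upright stylus.

Run:
```python
from h import *
import cv2
S=imaging.camera_info('scene');T=imaging.camera_info('top')
im=imaging.grab_frame('scene')[:,:,::-1].copy()
x,y=.455,.1058
for z in (.2505,.1855,.1805,.1105):
    u,v=proj(S,(x,y,z)); print(z,((u-320)*8).round(),((v-80)*7.5).round(), 'top',np.round(proj(T,(x,y,z)),1))
c=cv2.resize(im[80:180,320:400],None,fx=6,fy=6,interpolation=cv2.INTER_CUBIC)
for z in (.2505,.1855,.1105):
    u,v=proj(S,(x,y,z)); cv2.drawMarker(c,(int((u-320+.5)*6),int((v-80+.5)*6)),(255,255,0),0,14,1)
cv2.imwrite("pics/s6.png",c)
```

```text
0.2505 309.0 89.0 top [259.5 196.2]
0.1855 289.0 343.0 top [265.7 201.8]
0.1805 288.0 362.0 top [266.2 202.2]
0.1105 269.0 606.0 top [271.6 207.1]
```

View pics/s6.png

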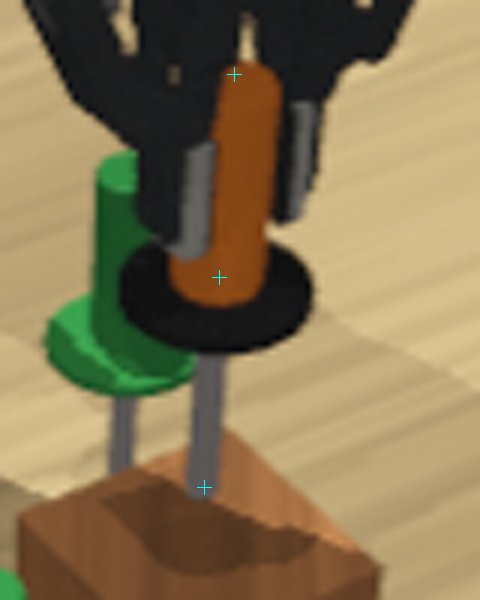

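The tip lies where an upright stylus would have it (crop (202,487) against (204,487)). The handle top is about 2.5 px to the right, a lean of roughly 2°, which is harmless given the clearances. Next I carry it over the red button.

Emit:
arm_command([
  {"dx": 0,"dy": 0.8,"dz": 1,"twist": 0},
  {"dx": 0,"dy": 2.2,"dz": 2.8,"twist": 0},
  {"dx": 0,"dy": 4,"dz": 5.1,"twist": 0},
  {"dx": 0,"dy": 5.8,"dz": 7.4,"twist": 0},
  {"dx": 0,"dy": 7.6,"dz": 9.7,"twist": 0},
  {"dx": 0,"dy": 9.4,"dz": 12,"twist": 0},
  {"dx": 0,"dy": 10.6,"dz": 13.5,"twist": 0},
  {"dx": 0,"dy": 11.3,"dz": 14.4,"twist": 0},
  {"dx": 0,"dy": 11.3,"dz": 14.4,"twist": 0},
  {"dx": 0,"dy": 11.3,"dz": 14.4,"twist": 0},
  {"dx": 0,"dy": 11.3,"dz": 14.4,"twist": 0},
], squeeze=60)

```text
clock: 5.08
position: [0.5985, 0.217, 0.2105]
tool_rot: [-2.036, 1.568, -2.043]
force: [0.3, 0.2, -1.5]
grip_width: 0.0245
```

Emit:
arm_command([
  {"dx": 1,"dy": 0,"dz": 0,"twist": 0},
  {"dx": 2.5,"dy": 0,"dz": 0,"twist": 0},
  {"dx": 3.5,"dy": 0,"dz": 0,"twist": 0},
  {"dx": 4,"dy": 0,"dz": 0,"twist": 0},
  {"dx": 4,"dy": 0,"dz": 0,"twist": 0},
  {"dx": 4,"dy": 0,"dz": 0,"twist": 0},
])

```text
clock: 5.58
position: [0.5984, 0.2167, 0.1705]
tool_rot: [-2.068, 1.568, -2.074]
force: [0.4, -0.6, -0.0]
grip_width: 0.0249
```

Run:
```python
from h import *
import cv2
rows([0.600,0.2185,0.135])
im=imaging.grab_frame('scene')[:,:,::-1]; cv2.imwrite("pics/s7.png",cv2.resize(im[100:240,400:520],None,fx=5,fy=4.2,interpolation=cv2.INTER_CUBIC))
im=imaging.grab_frame('top')[:,:,::-1]; cv2.imwrite("pics/t7.png",cv2.resize(im[80:200,150:300],None,fx=5,fy=5,interpolation=cv2.INTER_CUBIC))
```

```text
t 5.5833 pos [0.5984 0.2167 0.1705] F [ 0.39 -0.62 -0.01] w 0.0249
tool d cm [3.55 0.19 0.16] rows 0.8522376037865429
```

View pics/s7.png

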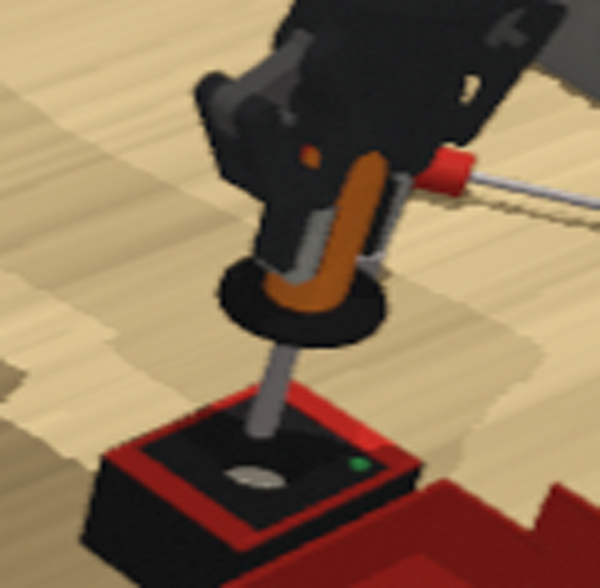

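View pics/t7.png

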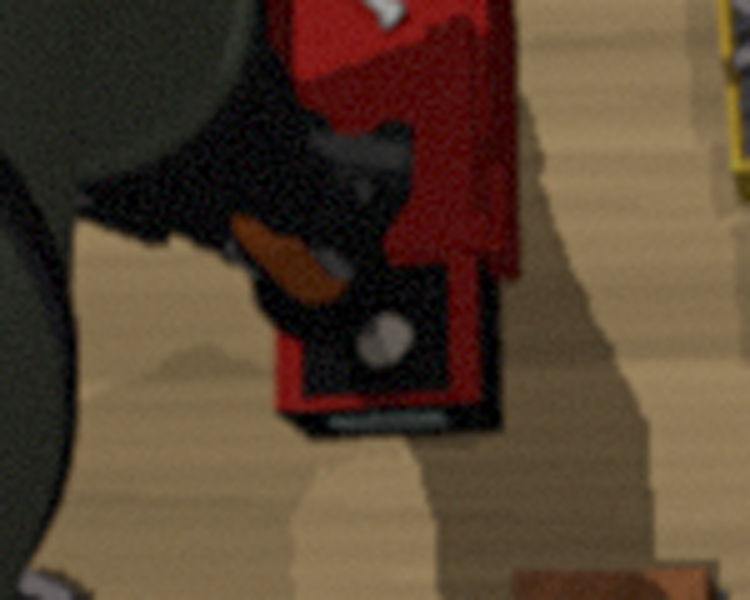

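Scene: the tip at crop (262,430) hangs just above the recess, with the cap at (253,477). Top: the recess is visible beside the flange, with the cap at (385,340). I project the expected tip and handle end to see the lean and any offset.

Run:
```python
from h import *
S=imaging.camera_info('scene'); s=sensors.observe(); x,y,z=s['position']
m=lambda p:(np.array(proj(S,p))-[400,100]+.5)*[5,4.2]
gz=z+.0057
for n,dz in (('end',.0325),('flangetop',-.0325),('tip',-.1075)): print(n,m((x,y,gz+dz)).round(0))
print('d per 5mm x,y at tip', m((x+.005,y,gz-.1075))-m((x,y,gz-.1075)), m((x,y+.005,gz-.1075))-m((x,y,gz-.1075)))
print('button', m((.6,.2185,.039)), 'mouth', m((.6,.2185,.055)))
```

```text
end [349. 156.]
flangetop [307. 291.]
tip [263. 429.]
d per 5mm x,y at tip [10.06384955  7.05056333] [10.55180461 -4.445597  ]
button [253.0939759  480.99041046] mouth [261.59465738 454.08836688]
```

The tip and flange match an upright stylus within 1 mm, and the apparent lean is only the finger hiding part of the handle end. The tip is at z≈0.069, over the button. Next I descend into the recess to just above the cap.

Emit:
arm_command([
  {"dx": 0.5,"dy": 0.1,"dz": 0.1,"twist": 0},
  {"dx": 1.3,"dy": 0.2,"dz": 0.15,"twist": 0},
  {"dx": 2,"dy": 0.2,"dz": 0.15,"twist": 0},
  {"dx": 2.5,"dy": 0.2,"dz": 0.15,"twist": 0},
  {"dx": 2.7,"dy": 0.2,"dz": 0.15,"twist": 0},
  {"dx": 2.7,"dy": 0.2,"dz": 0.15,"twist": 0},
])

```text
clock: 6.18
position: [0.5999, 0.2187, 0.1432]
tool_rot: [-2.089, 1.568, -2.096]
force: [-0.0, -0.2, -0.5]
grip_width: 0.025
```

Emit:
arm_command([
  {"dx": 0.15,"dy": 0,"dz": 0,"twist": 0},
  {"dx": 0.3,"dy": 0,"dz": 0,"twist": 0},
  {"dx": 0.45,"dy": 0,"dz": 0,"twist": 0},
  {"dx": 0.6,"dy": 0,"dz": 0,"twist": 0},
  {"dx": 0.6,"dy": 0,"dz": 0,"twist": 0},
  {"dx": 0.6,"dy": 0,"dz": 0,"twist": 0},
])

```text
clock: 6.68
position: [0.6, 0.2187, 0.1374]
tool_rot: [-1.998, 1.568, -2.005]
force: [-0.5, -0.0, 1.1]
grip_width: 0.0243
```

Emit:
arm_command([
  {"dx": 0.1,"dy": 0,"dz": 0,"twist": 0},
  {"dx": 0.2,"dy": 0,"dz": 0,"twist": 0},
  {"dx": 0.2,"dy": 0,"dz": 0,"twist": 0},
  {"dx": 0.2,"dy": 0,"dz": 0,"twist": 0},
])

```text
clock: 7.02
position: [0.6001, 0.2187, 0.1354]
tool_rot: [-1.971, 1.568, -1.977]
force: [-0.8, -0.1, 3.2]
grip_width: 0.0246
```

Emit:
arm_command([
  {"dx": 0.1,"dy": 0,"dz": 0,"twist": 0},
  {"dx": 0.2,"dy": 0,"dz": 0,"twist": 0},
  {"dx": 0.2,"dy": 0,"dz": 0,"twist": 0},
  {"dx": 0.2,"dy": 0,"dz": 0,"twist": 0},
])

```text
clock: 7.35
position: [0.6007, 0.2188, 0.1345]
tool_rot: [-1.313, 1.569, -1.32]
force: [-2.4, -1.4, 17.3]
grip_width: 0.0246
```

The force rose from 3.2 N to 17 N in under 1 mm, so the cap is on its stop. I take a quick look before lifting.

Run:
```python
from h import *
import cv2
im=imaging.grab_frame('scene')[:,:,::-1]; cv2.imwrite("pics/s8.png",cv2.resize(im[100:240,400:520],None,fx=5,fy=4.2,interpolation=cv2.INTER_CUBIC))
rows([.448,.111,.2145])
```

```text
t 7.4 pos [0.6007 0.2188 0.1345] F [-2.78 -1.75 17.02] w 0.0249
tool d cm [ -7.98 -10.9  -15.19] rows 4.874795882375286
```

View pics/s8.png

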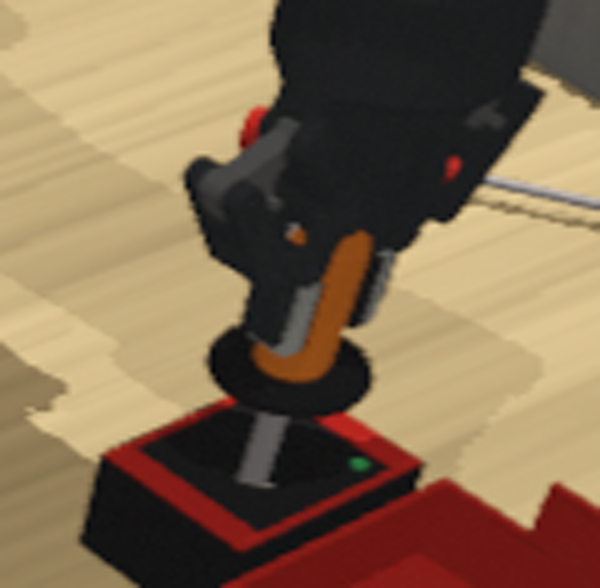

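The picture shows the shank going into the recess and ending at about (258,484). The TCP height puts the tip at z = 0.0327, which is the fully-down level of 0.033. Next I lift straight up, then carry it back.

Emit:
arm_command([
  {"dx": -0.5,"dy": 0,"dz": 0,"twist": 0},
  {"dx": -1.5,"dy": 0,"dz": 0,"twist": 0},
  {"dx": -3,"dy": 0,"dz": 0,"twist": 0},
  {"dx": -5,"dy": 0,"dz": 0,"twist": 0},
  {"dx": -7,"dy": 0,"dz": 0,"twist": 0},
  {"dx": -8,"dy": 0,"dz": 0,"twist": 0},
  {"dx": -8,"dy": 0,"dz": 0,"twist": 0},
  {"dx": -8,"dy": 0,"dz": 0,"twist": 0},
])

```text
clock: 8.07
position: [0.6005, 0.219, 0.2144]
tool_rot: [-1.19, 1.569, -1.196]
force: [-0.2, -0.0, -2.5]
grip_width: 0.0244
```

Emit:
arm_command([
  {"dx": 0,"dy": -0.8,"dz": -1,"twist": 0},
  {"dx": 0,"dy": -2.2,"dz": -3,"twist": 0},
  {"dx": 0,"dy": -4,"dz": -5.5,"twist": 0},
  {"dx": 0,"dy": -5.8,"dz": -8,"twist": 0},
  {"dx": 0,"dy": -7.6,"dz": -10.5,"twist": 0},
  {"dx": 0,"dy": -9.2,"dz": -12.8,"twist": 0},
  {"dx": 0,"dy": -10.3,"dz": -14.4,"twist": 0},
  {"dx": 0,"dy": -10.8,"dz": -15.1,"twist": 0},
  {"dx": 0,"dy": -10.8,"dz": -15.1,"twist": 0},
  {"dx": 0,"dy": -10.8,"dz": -15.1,"twist": 0},
  {"dx": 0,"dy": -10.8,"dz": -15.1,"twist": 0},
])

```text
clock: 8.98
position: [0.4496, 0.1127, 0.2141]
tool_rot: [-1.103, 1.569, -1.109]
force: [-0.7, -0.3, -1.2]
grip_width: 0.0242
```

Run:
```python
from h import *
import cv2
d=rows([.448,.111,.2145]); print(rot(sensors.observe()).round(3))
S=imaging.camera_info('scene'); s=sensors.observe(); x,y,z=s['position']
im=imaging.grab_frame('scene')[:,:,::-1]
c=cv2.resize(im[80:220,300:420],None,fx=5,fy=4.2,interpolation=cv2.INTER_CUBIC)
for p in [(x,y,z+.0057-.1075),(x,y,z+.0057-.0325),(.448,.111,.085),(x,y,.085)]:
    q=(np.array(proj(S,p))-[300,80]+.5)*[5,4.2]; print(q.round()); cv2.drawMarker(c,tuple(int(v) for v in q),(255,255,0),0,12,1)
cv2.imwrite("pics/s9.png",c)
im=imaging.grab_frame('top')[:,:,::-1]; cv2.imwrite("pics/t9.png",cv2.resize(im[125:245,195:345],None,fx=5,fy=5,interpolation=cv2.INTER_CUBIC))
im=imaging.grab_frame('wrist')[:,:,::-1]; cv2.imwrite("pics/w9.png",im)
```

```text
t 8.9833 pos [0.4496 0.1127 0.2141] F [-0.69 -0.3  -1.24] w 0.0242
tool d cm [-0.04 -0.17 -0.16] rows 0.05693011210088208
[[ 0.001  0.006  1.   ]
 [-0.002  1.    -0.006]
 [-1.    -0.002  0.001]]
[278. 325.]
[291. 179.]
[267. 374.]
[273. 375.]
```

View pics/s9.png

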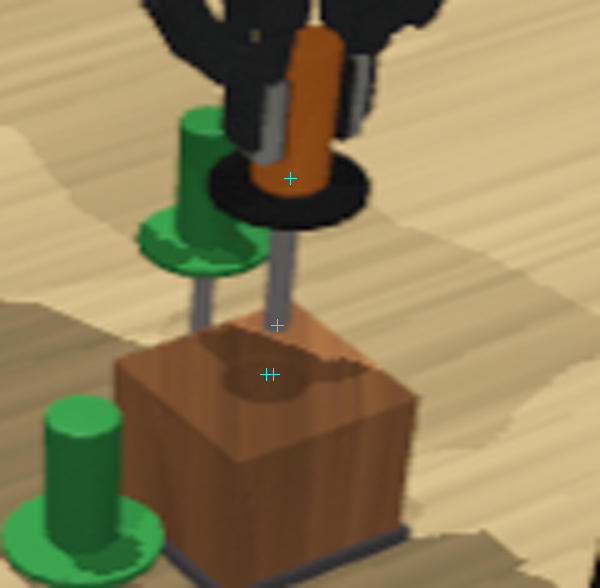

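View pics/t9.png

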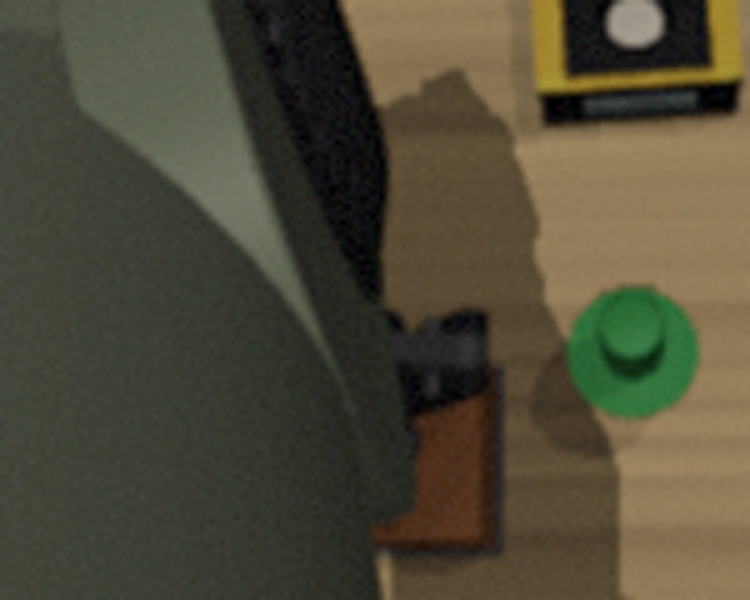

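View pics/w9.png

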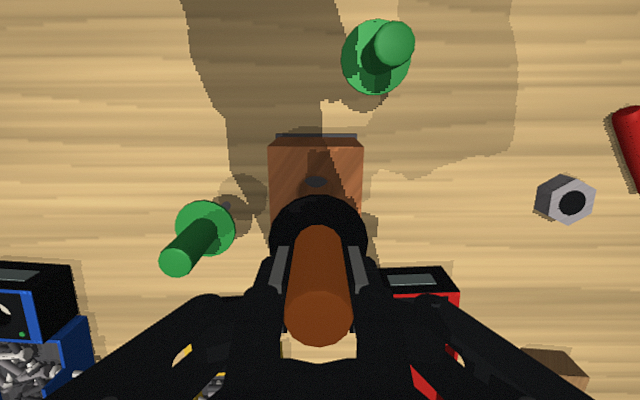

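The scene shows the tip over the hole, hole ellipse centre near (266,374) as predicted. The wrist view shows the stand spanning columns 267 to 363, calling for about 2 mm towards −y. I correct that and lower the shank in.

Emit:
arm_command([
  {"dx": 0,"dy": -0.2,"dz": -0.15,"twist": 0},
  {"dx": 1,"dy": -0.2,"dz": -0.15,"twist": 0},
  {"dx": 2,"dy": -0.2,"dz": -0.15,"twist": 0},
  {"dx": 3.2,"dy": -0.2,"dz": -0.15,"twist": 0},
  {"dx": 4.5,"dy": -0.2,"dz": -0.15,"twist": 0},
  {"dx": 6,"dy": -0.2,"dz": -0.15,"twist": 0},
  {"dx": 7.5,"dy": -0.2,"dz": -0.15,"twist": 0},
  {"dx": 8.7,"dy": -0.2,"dz": -0.15,"twist": 0},
  {"dx": 9.2,"dy": -0.2,"dz": -0.15,"twist": 0},
  {"dx": 9.2,"dy": -0.2,"dz": -0.15,"twist": 0},
  {"dx": 9.2,"dy": -0.2,"dz": -0.15,"twist": 0},
])

```text
clock: 10.05
position: [0.448, 0.1103, 0.1223]
tool_rot: [-1.436, 1.569, -1.443]
force: [0.4, -0.8, -1.4]
grip_width: 0.0246
```

Emit:
arm_command([
  {"dx": 0.15,"dy": 0,"dz": 0,"twist": 0},
  {"dx": 0.3,"dy": 0,"dz": 0,"twist": 0},
  {"dx": 0.45,"dy": 0,"dz": 0,"twist": 0},
  {"dx": 0.5,"dy": 0,"dz": 0,"twist": 0},
  {"dx": 0.5,"dy": 0,"dz": 0,"twist": 0},
])

```text
clock: 10.47
position: [0.448, 0.1103, 0.1174]
tool_rot: [-1.385, 1.569, -1.391]
force: [0.4, -0.4, -1.5]
grip_width: 0.0247
```

Emit:
arm_command([
  {"dx": 0.1,"dy": 0,"dz": 0,"twist": 0},
  {"dx": 0.15,"dy": 0,"dz": 0,"twist": 0},
  {"dx": 0.15,"dy": 0,"dz": 0,"twist": 0},
  {"dx": 0.15,"dy": 0,"dz": 0,"twist": 0},
])

```text
clock: 10.8
position: [0.4481, 0.1102, 0.1168]
tool_rot: [-1.045, 1.569, -1.052]
force: [-7.8, -2.5, 26.9]
grip_width: 0.0245
```

Run:
```python
from h import *
import cv2
rows([.448,.111,.1168])
im=imaging.grab_frame('scene')[:,:,::-1]
c=cv2.resize(im[100:230,300:420],None,fx=5,fy=4.5,interpolation=cv2.INTER_CUBIC)
cv2.imwrite("pics/s10.png",c)
```

```text
t 10.8 pos [0.4481 0.1102 0.1168] F [-7.76 -2.55 26.86] w 0.0245
tool d cm [-0.    0.08 -0.01] rows 0.019069528221507467
```

View pics/s10.png

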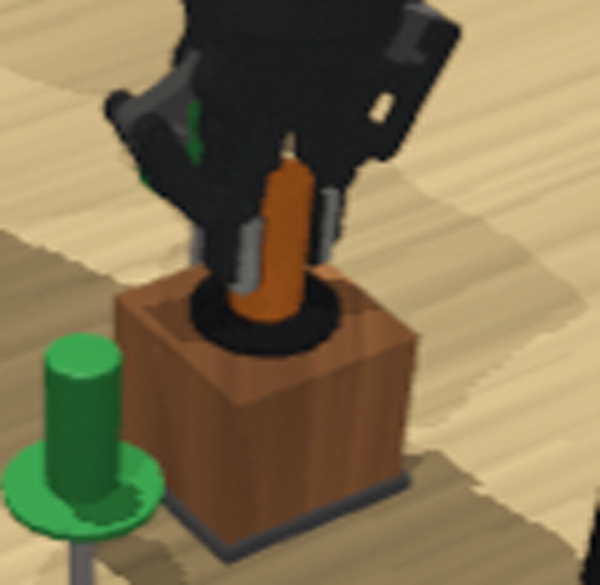

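The flange lies flat on the stand top, centred at crop (265,310), and the TCP is at 0.1168, the same height as at the grasp. Next I take the load off and open.

Emit:
arm_command([
  {"dx": -0.02,"dy": 0,"dz": 0,"twist": 0},
  {"dx": -0.02,"dy": 0,"dz": 0,"twist": 0},
  {"dx": -0.02,"dy": 0,"dz": 0,"twist": 0},
])

```text
clock: 11.1
position: [0.4481, 0.1103, 0.117]
tool_rot: [-0.964, 1.569, -0.971]
force: [0.7, 0.1, -1.2]
grip_width: 0.0247
```

Emit:
arm_command([
  {"dx": 0,"dy": 0,"dz": 0,"twist": 0},
  {"dx": 0,"dy": 0,"dz": 0,"twist": 0},
  {"dx": 0,"dy": 0,"dz": 0,"twist": 0},
  {"dx": 0,"dy": 0,"dz": 0,"twist": 0},
  {"dx": 0,"dy": 0,"dz": 0,"twist": 0},
  {"dx": 0,"dy": 0,"dz": 0,"twist": 0},
  {"dx": 0,"dy": 0,"dz": 0,"twist": 0},
  {"dx": 0,"dy": 0,"dz": 0,"twist": 0},
], grip=-1)

```text
clock: 11.77
position: [0.4481, 0.1103, 0.117]
tool_rot: [-0.912, 1.569, -0.918]
force: [0.2, -1.1, 0.5]
grip_width: 0.0855
```

Emit:
arm_command([
  {"dx": -0.5,"dy": 0,"dz": 0,"twist": 0},
  {"dx": -1.5,"dy": 0,"dz": 0,"twist": 0},
  {"dx": -3,"dy": 0,"dz": 0,"twist": 0},
  {"dx": -5,"dy": 0,"dz": 0,"twist": 0},
  {"dx": -7,"dy": 0,"dz": 0,"twist": 0},
  {"dx": -9,"dy": 0,"dz": 0,"twist": 0},
  {"dx": -11,"dy": 0,"dz": 0,"twist": 0},
  {"dx": -12,"dy": 0,"dz": 0,"twist": 0},
  {"dx": -12,"dy": 0,"dz": 0,"twist": 0},
  {"dx": -12,"dy": 0,"dz": 0,"twist": 0},
])

```text
clock: 12.6
position: [0.4481, 0.1105, 0.2374]
tool_rot: [-0.449, 1.569, -0.455]
force: [-0.4, -0.4, -0.2]
grip_width: 0.0853
```

Run:
```python
from h import *
import cv2
rows([.448,.111,.1168])
im=imaging.grab_frame('scene')[:,:,::-1]
cv2.imwrite("pics/s11.png",cv2.resize(im[100:250,300:500],None,fx=4,fy=4,interpolation=cv2.INTER_CUBIC))
im=imaging.grab_frame('wrist')[:,:,::-1]; cv2.imwrite("pics/w11.png",im)
```

```text
t 12.6 pos [0.4481 0.1105 0.2374] F [-0.39 -0.44 -0.19] w 0.0853
tool d cm [12.06  0.06 -0.03] rows 2.8917416926771056
```

View pics/s11.png

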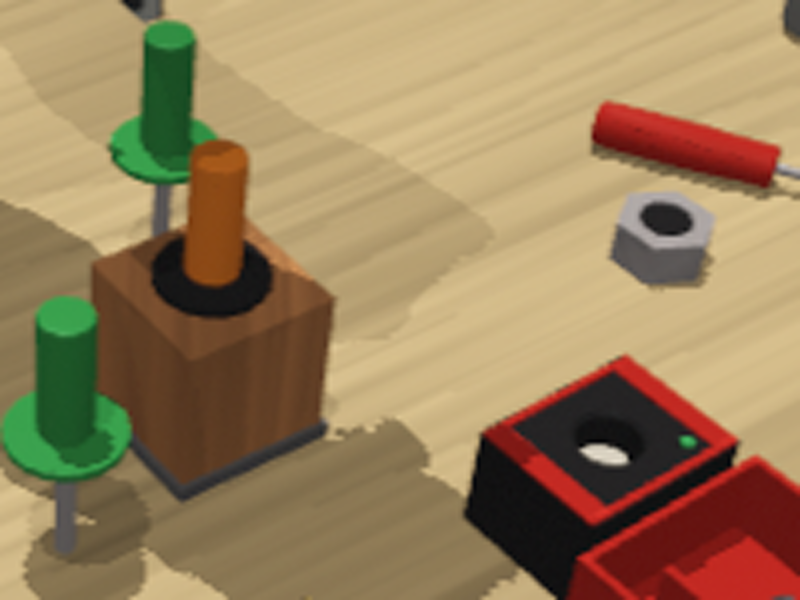

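View pics/w11.png

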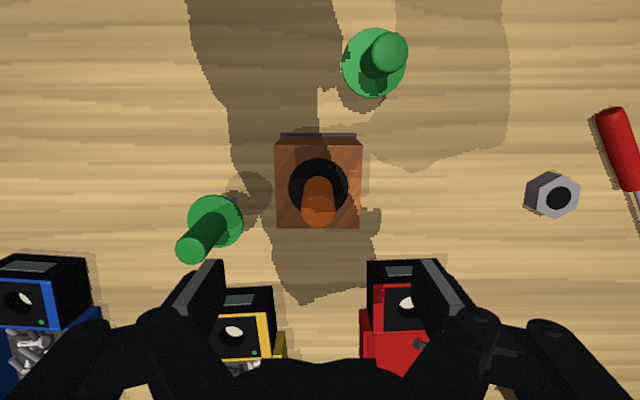

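The stylus stands upright in the stand, flange flat and centred at wrist (318,187) and scene crop (212,274). The red cap is back up, the fingers are clear and nothing else has moved. I hand it in.

```bash
python3 -c "
from workcell import order; print(order.job_done())"
```

```text
the job is handed in; nothing more can be done
None
```

The red bin's call button was pressed fully down with the stylus tip, and the stylus is back upright in its stand, released. The job was handed in at about 12.7 s of robot time.

- **Press:** The contact force rose from 3 N to 17 N within about 1 mm, with the tip at a computed height of 0.0327 m. The fully-down level is 0.033 m. The button's joint value itself cannot be read, so this is inferred from force and height. In the last picture the red cap is back up.
- **Other buttons:** The arm and stylus never went near the blue or yellow call boxes.
- **Stylus:** The tool was at 0.1168 m when the flange met the stand, the same height as at the first grasp. After release the flange lies flat in the scene and wrist views. The gripper is fully open, about 12 cm above where it let go and touching nothing.
- **Disagreements:** Two move calls were refused because they lacked "twist" and moved nothing. The camera views differed by up to 8 mm on positions, within the roughly 10 mm clearances. A suspected 2° lean of the stylus was only a finger hiding part of the handle end.
- **Forces:** The highest reading was 27 N, when seating the flange, and I relieved it before opening the gripper.

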